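# Nest the camp cook set for storage

### The job

Pack the camp cook set away as one nest where the frying pan stands: set the orange bowl in the frying pan, then the tall aluminium pot in the bowl, then the small green gas canister with the red cap upright in the pot, and last close the pot with its blue-knobbed lid so that it sits fully home. Put each piece down gently and let go of it before you fetch the next, and leave the mug, torch, matchbox, pot gripper and the big blue canister where they are.

Things in the scene. Friction and masses are not known exactly. Their poses are not given: they have to be found in the camera images.
- pan: Dark grey shallow round frying pan, no handle, open side up on the bench; the nest is built in it. Outer diameter 164 mm at the base, 180 mm at the rim, 40 mm high; walls 4 mm, flaring. Inner floor 156 mm across, 4 mm above the underside. Loose, 0.35 kg. Origin: centre of its underside; z is up.
- bowl: Orange camp bowl, open side up. 56 mm high, outer base diameter 136 mm; thick rim 8 mm wide (inner diameter 140, outer 156 mm) and 10 mm tall, to pinch from above, one finger inside, one outside. Inner floor 132 mm across, 4 mm above the underside. In the pan its origin is 4 mm above the pan's. 0.11 kg. Origin: centre of its underside; z up.
- pot: Tall aluminium pot, no handle, open side up, straight sided: outer diameter 116, inside 108, height 105 mm; rolled rim 8 mm wide (outer diameter 124 mm) and 10 mm tall, to pinch from above, one finger inside, one outside. Inner floor 4 mm above the underside. In the bowl its origin is 4 mm above the bowl's. 0.17 kg. Origin: centre of its underside; z up.
- canister: Small squat gas canister, green with a white band, diameter 90 mm, upright; the shoulder ends at 67 mm and on it is a fixed red round cap, 32 mm in diameter, 18 mm tall (top at 85 mm), to grip it by. In the pot its origin is 4 mm above the pot's. 0.2 kg. Origin: centre of its underside; z up.
- lid: Aluminium pot lid lying knob up: disc 126 mm in diameter, 8 to 11 mm above the underside; below it a plug 92 mm in diameter, 8 mm deep, that drops into the pot's mouth; blue round knob 26 mm in diameter, 22 to 41 mm above the underside. Home on the pot its origin is 97 mm above the pot's. 0.09 kg. Origin: centre of the plug's underside; z up.
- mug: Bystander: blue enamel mug, diameter 80 mm, 81 mm high, with a side handle reaching 68 mm from the axis along its y. Origin: centre of its underside. Leave it alone.
- tall_canister: Bystander: big blue gas canister with a yellow band and a black cap, diameter 108 mm, 134 mm high to the top of its cap. It is not part of the set. Origin: centre of its underside. Leave it alone.
- torch: Bystander: black and yellow torch lying on the bench, 120 mm long along its x, 33 mm high. Origin: on the bench under its middle. Leave it alone.
- matchbox: Bystander: red matchbox lying flat, 53 mm (x) by 36 mm (y), 15 mm high. Origin: centre of its underside. Leave it alone.
- pot_gripper: Bystander: clip-on pot gripper with red grips lying flat, 190 mm long along its x, 55 mm wide, 18 mm high. Origin: on the bench under its middle. Leave it alone.

How it is judged:
By the outcome, as a careful person would: the job done as asked, in the order asked, and still so for the second after the job is handed in, with the robot touching nothing.
It also fails if it takes over 131 s, if anything falls off the work surface, if the arm or the gripper's body presses on something with over 40 N, if the wrist force passes 120 N, or if a joint passes its speed limit or range.

### The arm

A 7-joint arm with a two-finger parallel gripper is mounted at the origin on the work surface. World frame = base frame: x ahead of the robot, y to its left, z up, the work surface at z = 0. Lengths are in m, angles in rad, forces in N, time in s.
With the tool pointing down it reaches from about 0.425 to 1.025 m from the base axis. Payload 9.4 kg.
Tool frame: the origin (TCP) lies at the very end of the fingers, on their centre line; the grasp point (between the pads) lies 19 mm behind it (ctrl.grasp_offset is the distance from the TCP to the grasp point, in m); y points along the fingers, x is the direction in which the jaws open and shut, and the axes are right-handed (so a half turn about y gives the same grasp; the last joint's range is limited). The gripper opens to 93 mm and grips with 3 to 60 N. Pads are 15 mm wide; open, the fingers measure 128 mm over their backs; the gripper's body (75 mm by 188 mm) begins 65 mm behind the grasp point.
Start: joints at [1.124, 0.599, -0.003, 1.599, 0.002, 0.943, -0.08], TCP at [0.262, -0.676, 0.219] pointing down, gripper open.
Joint ranges: [-2.57, 2.57], [-0.35, 1.97], [-1.29, 1.29], [0.11, 2.56], [-1.05, 4.19], [0.11, 1.86], [-2.63, 2.63]. Speed limits (rad/s): [2.22, 2.22, 3.01, 3.01, 3.14, 3.14, 3.14].

### API

Orientations are given as a unit quaternion [x, y, z, w].
In Python, from cell import ctrl gives the robot as it stands. The module is installed in compiled form; this text tells all that it offers.
- The arm moves only by the tool step_arm, never from a script. Its argument "commands" is a list of rows, each an object with "xyz": the shift along the tool's x, y, z in cm, a list of three; "turn": the turn about the tool's y in rad; "gripper": the gripper command: -1 is fully open, 1 is shut, values between are in proportion. In form: [{"xyz": [x, y, z], "turn": turn, "gripper": gripper}, ...]. A call has 1 to 10 rows; each row is the pose to reach, as a shift and turn from the pose commanded when the call began, along the tool's axes at that moment; what a row does not reach only later rows make up. A row lasts 1/12 s, in which the tool goes at most 41.7 mm and 7.16 degrees, less where a joint would pass 70% of its speed; a pose out of reach is approached as far as the arm can. A call with a gripper value outside its range is refused whole. The fingers move at their own pace and stop on an object; "force" is the grip in N (left out, the last holds). Time passes only in rows, so rows that repeat a pose let the fingers close. It gives the time, the measured TCP pose, the force and the opening at its end, in the units of the state.
- ctrl.sense(): the state, without advancing time (a new reading comes with each control period).
- ctrl.get_image(name): name is "scene" or "top" or "wrist"; returns a dict with "frame" (384x512x3 uint8, blue, green, red), "z_map" (384x512 float32, m along the optical axis (not along the pixel's ray), 0 where there is no reading), "camera_matrix" (3x3 intrinsics, pixels), "R" (3x3) and "t" (3): a world point X has camera coordinates R X + t; the wrist camera has in their place "hand_eye" (4x4, takes a point from camera to tool coordinates, whose origin is the TCP and whose axes are the tool frame's). Camera axes: x right, y down, z forward; pixel columns grow to the right and rows downward; lengths in m; the calibration is good to about 2 mm. A picture is of the moment at which its call begins: read the wrist's pose just before it.
- ctrl.sign_off(): hands the job in, once; it reports no verdict.
The state is a dict: "t": time; "q": joint angles; "dq": joint speeds; "effort": joint torques, N m; "tcp_pos": TCP position; "tool_rot": TCP orientation; "wrist_force": force on the tool from outside, world axes, zero at the start; "moment": the same for the moment, N m; "finger_gap": finger opening in m.
Only numpy, scipy, OpenCV 4.12 (cv2) and the standard library are available. Lean on these libraries where they do the work, as an engineer would, in place of code of your own. Each camera call takes 0.05 s, during which the arm holds its last target.

## Working session

There is one attempt and no reset: what is moved stays moved. The work goes in short steps, Python scripts to look and compute and a tool call to move; the robot and the scene stay as the last step left them, time stands still between calls to the robot, and variables do not carry over. Pictures are saved under pics/ and viewed, and the job is handed in when it is done.

Besides the shell and the picture viewer there is one more tool, called as name([rows], argument=value, ...), one row to a line, values as JSON. step_arm: Moves the arm, as the interface text tells. Its arguments: {"type":"object","properties":{"commands":{"type":"array","items":{"type":"object","properties":{"xyz":{"type":"array","items":{"type":"number"}},"turn":{"type":"number"},"gripper":{"type":"number"}}}},"force":{"type":"number"}},"required":["commands"]}

```bash
mkdir -p pics; python3 - <<'E'
from cell import ctrl
import cv2,numpy as np
s=ctrl.sense();print(s)
for n in ("scene","top"):
    im=ctrl.get_image(n);cv2.imwrite(f"pics/{n}0.png",im["frame"]);np.savez(f"{n}0.npz",**im)
    print(n,im["camera_matrix"],im["R"],im["t"])
E
```

```text
{'t': 0.0, 'q': array([ 1.12428664,  0.60012798, -0.00251406,  1.6001358 ,  0.00178385,
        0.94288488, -0.07977629]), 'dq': array([-0.0001779 , -0.00037066,  0.00035853,  0.00161331, -0.00117794,
        0.00113807, -0.0012734 ]), 'effort': array([-7.91113216e-04, -7.65093327e+01,  1.49693571e+00, -2.52359444e+01,
       -5.24856232e-02,  1.70387729e-02,  1.32029040e-04]), 'tcp_pos': array([ 0.26183519, -0.67554211,  0.21775621]), 'tool_rot': array([-0.58314642,  0.40001651, -0.39905562,  0.58367941]), 'wrist_force': array([ 1.14966253, -0.32825278,  0.07326345]), 'moment': array([ 0.03210955,  0.00351869, -0.01003567]), 'finger_gap': 0.09331366010993546}
scene [[427.60608239   0.         261.78310343]
 [  0.         427.60608239 193.82185361]
 [  0.           0.           1.        ]] [[-3.02515659e-01  9.53144025e-01 -8.62594815e-04]
 [ 8.11601273e-01  2.57117056e-01 -5.24589548e-01]
 [-4.99787605e-01 -1.59396636e-01 -8.51354839e-01]] [ 0.19634416 -0.46197337  1.28126609]
top [[389.59584205   0.         263.63781617]
 [  0.         389.59584205 192.46264004]
 [  0.           0.           1.        ]] [[-0.00966137 -0.99988711 -0.01150732]
 [-0.99829011  0.01030812 -0.05753787]
 [ 0.05765     0.01093175 -0.998277  ]] [0.01254575 0.61230847 0.91037646]
```

View pics/top0.png

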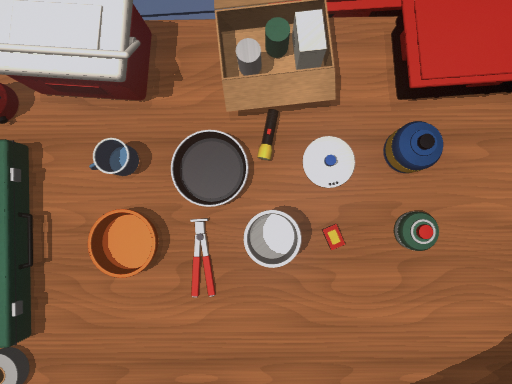

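View pics/scene0.png

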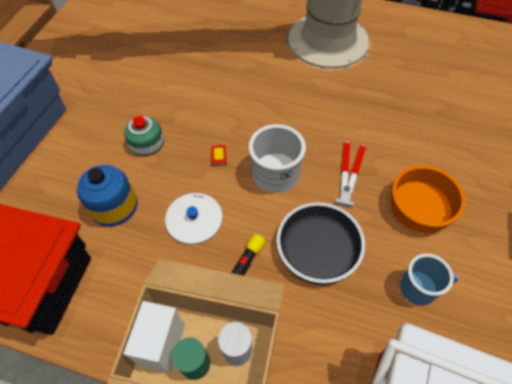

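The top view shows pan at (210,168), bowl (124,243), pot (272,239), lid (329,162) and small canister (417,231). Bystanders are around them. Next I measure each piece.

```bash
cat > h.py <<'E'
import numpy as np,cv2
from cell import ctrl
def load(n): return dict(np.load(n))
def world(im):
    K=im["camera_matrix"];z=im["z_map"];v,u=np.mgrid[:z.shape[0],:z.shape[1]]
    p=np.stack([(u-K[0,2])/K[0,0]*z,(v-K[1,2])/K[1,1]*z,z],-1)
    return (p-im["t"])@im["R"]   # R^T(p-t)
def circ(xy):
    A=np.c_[2*xy,np.ones(len(xy))];s=np.linalg.lstsq(A,(xy**2).sum(1),rcond=None)[0]
    r=np.sqrt(s[2]+s[0]**2+s[1]**2);res=np.hypot(*(xy-s[:2]).T)-r
    return s[:2],r,res.std()
def ray(im,uv,h):
    K=im["camera_matrix"];uv=np.atleast_2d(uv).astype(float)
    d=np.c_[(uv-K[[0,1],[2,2]])/K[[0,1],[0,1]],np.ones(len(uv))]@im["R"]
    c=-im["R"].T@im["t"]
    return (c+d*((h-c[2])/d[:,2])[:,None])[:,:2]
def rim(im,guess,h,rad,tol=.004):
    P=world(im);ok=(im["z_map"]>0)&(abs(P[...,2]-h)<tol)&(np.hypot(P[...,0]-guess[0],P[...,1]-guess[1])<rad)
    return P[ok]
E
python3 - <<'E'
from h import *
items={"pan":((210,168),.04,.1),"bowl":((124,243),.056,.09),"pot":((272,239),.105,.075),"lid":((329,162),.011,.075),"canister_cap":((426,232),.085,.025),"shoulder":((416,232),.067,.055),"knob":((330,160),.041,.02),"mug":((112,153),.081,.05),"tall":((425,142),.134,.03)}
for cam in("top0","scene0"):
    im=load(cam+".npz");t0=load("top0.npz")
    for k,(uv,h,rad) in items.items():
        g=ray(t0,uv,h)[0];p=rim(im,g,h,rad)
        if len(p)<6: print(cam,k,g,len(p));continue
        g=(p[:,:2].max(0)+p[:,:2].min(0))/2
        hull=cv2.convexHull(p[:,:2].astype(np.float32))[:,0]
        c,r,s=circ(hull.astype(float));c2,r2,s2=circ(p[:,:2])
        print(cam,k,len(p),"mid",g.round(4),"hull",c.round(4),r.round(4),s.round(4),"all",c2.round(4),r2.round(4),"z",np.median(p[:,2]).round(4))
im=load("top0.npz");P=world(im);print(P[239,272],P[234,282],P[245,262],P[168,210],P[243,124],P[300,300])
E
```

```text
top0 pan 592 mid [0.6703 0.1335] hull [0.6707 0.1338] 0.0901 0.0004 all [0.6704 0.1335] 0.0875 z 0.0401
top0 bowl 770 mid [0.4984 0.3313] hull [0.4987 0.3317] 0.0777 0.0004 all [0.4989 0.3312] 0.0737 z 0.0554
top0 pot 649 mid [ 0.5085 -0.0105] hull [ 0.5088 -0.011 ] 0.0615 0.0003 all [ 0.5089 -0.0109] 0.0579 z 0.1051
top0 lid 1813 mid [ 0.6862 -0.1494] hull [ 0.6863 -0.1495] 0.0625 0.0003 all [ 0.6862 -0.1495] 0.0461 z 0.0125
top0 canister_cap 174 mid [ 0.5194 -0.3463] hull [ 0.5194 -0.3465] 0.0155 0.0004 all [ 0.5194 -0.3464] 0.0114 z 0.0853
top0 shoulder 307 mid [ 0.5196 -0.3476] hull [ 0.519  -0.3465] 0.0298 0.0012 all [ 0.5191 -0.3476] 0.0235 z 0.0682
top0 knob 96 mid [ 0.6853 -0.1492] hull [ 0.6856 -0.1494] 0.0122 0.0004 all [ 0.6855 -0.1492] 0.0091 z 0.0412
top0 mug 253 mid [0.6956 0.3488] hull [0.6957 0.3489] 0.0407 0.0006 all [0.6955 0.3483] 0.0384 z 0.0806
top0 tall 186 mid [ 0.71   -0.3363] hull [ 0.7102 -0.3364] 0.0153 0.0004 all [ 0.7101 -0.3359] 0.0114 z 0.1344
scene0 pan 691 mid [0.6703 0.1345] hull [0.6706 0.1342] 0.0904 0.0005 all [0.6713 0.134 ] 0.0877 z 0.0398
scene
[... 413 characters left out ...]
[ 0.5199 -0.3459] 0.0117 z 0.0845
scene0 shoulder 207 mid [ 0.5202 -0.345 ] hull [ 0.5208 -0.3441] 0.0286 0.0011 all [ 0.5198 -0.3457] 0.0227 z 0.0673
scene0 knob 102 mid [ 0.686  -0.1491] hull [ 0.6857 -0.149 ] 0.013 0.0004 all [ 0.6863 -0.1487] 0.0095 z 0.0404
scene0 mug 367 mid [0.6957 0.3488] hull [0.696  0.3491] 0.0408 0.0004 all [0.6963 0.3489] 0.0384 z 0.0801
scene0 tall 164 mid [ 0.7101 -0.3356] hull [ 0.7104 -0.3357] 0.0157 0.0005 all [ 0.7105 -0.3354] 0.0115 z 0.1335
[ 0.50097774 -0.01243368  0.00193268] [ 0.51292522 -0.03648737  0.00587266] [0.48708067 0.01170793 0.00502931] [0.67396882 0.13620755 0.00492101] [0.49461127 0.34473287 0.00254099] [ 0.3551501  -0.07779237 -0.00120343]
```

```bash
cat >> h.py <<'E'
from scipy.spatial.transform import Rotation as Rn
def go(target=None,yaw=None):
    """print state; shift in tool cm to target world xyz"""
    s=ctrl.sense();R=Rn.from_quat(s["tool_rot"]).as_matrix()
    print("t",round(s["t"],2),"tcp",s["tcp_pos"].round(4),"gap",round(s["finger_gap"],4),"F",s["wrist_force"].round(1),"q",s["q"].round(2))
    print("toolx",R[:,0].round(3),"y",R[:,1].round(3),"z",R[:,2].round(3), "yaw x",round(float(np.arctan2(R[1,0],R[0,0])),3))
    if target is not None: print("shift cm",((np.array(target)-s["tcp_pos"])@R*100).round(2))
    return s,R
E
python3 - <<'E'
from h import *
go((0.573,.332,.22))
im=load("top0.npz");P=world(im)
for uv in [(275,90),(275,105),(225,30),(330,30),(310,40),(20,200),(100,20),(110,85),(430,80)]: print(uv,P[uv[1],uv[0]].round(3))
E
```

```text
t 0.1 tcp [ 0.2618 -0.6756  0.2178] gap 0.0929 F [ 0.  -0.5  0.3] q [ 1.12  0.6  -0.    1.6   0.    0.94 -0.08]
toolx [ 0.361 -0.932 -0.001] y [-0.001  0.001 -1.   ] z [ 0.932  0.361 -0.   ] yaw x -1.201
shift cm [-82.7   -0.11  65.43]
(275, 90) [ 0.838 -0.022  0.086]
(275, 105) [ 0.808 -0.022  0.071]
(225, 30) [1.016 0.098 0.007]
(330, 30) [ 1.017 -0.162 -0.002]
(310, 40) [ 0.936 -0.098  0.121]
(20, 200) [0.599 0.575 0.042]
(100, 20) [0.951 0.328 0.19 ]
(110, 85) [0.844 0.337 0.117]
(430, 80) [ 0.836 -0.344  0.144]
```

step_arm([
  {"xyz":[-20,0,38.6],"turn":-1.2,"gripper":0},
  {"xyz":[-20,0,38.6],"turn":-1.2,"gripper":0},
  {"xyz":[-20,0,38.6],"turn":-1.2,"gripper":0},
  {"xyz":[-20,0,38.6],"turn":-1.2,"gripper":0},
  {"xyz":[-20,0,38.6],"turn":-1.2,"gripper":0},
  {"xyz":[-20,0,38.6],"turn":-1.2,"gripper":0},
  {"xyz":[-20,0,38.6],"turn":-1.2,"gripper":0},
  {"xyz":[-20,0,38.6],"turn":-1.2,"gripper":0},
  {"xyz":[-20,0,38.6],"turn":-1.2,"gripper":0},
  {"xyz":[-20,0,38.6],"turn":-1.2,"gripper":0},
])

```text
t: 0.93
tcp_pos: [0.5385, -0.3619, 0.2184]
tool_rot: [-0.707, -0.002, 0.002, 0.707]
wrist_force: [0.7, -0.1, 0.2]
finger_gap: 0.0465
```

```bash
python3 -c "
from h import *
go((.425,.332,.14))"
```

```text
t 0.93 tcp [ 0.5385 -0.3619  0.2184] gap 0.0465 F [ 0.7 -0.1  0.2] q [ 0.74  0.53 -0.35  1.77  0.22  0.89  0.29]
toolx [ 1.     0.006 -0.   ] y [-0.  0. -1.] z [-0.006  1.     0.   ] yaw x 0.006
shift cm [-10.96   7.86  69.45]
```

step_arm([
  {"xyz":[-5,0,40],"turn":0,"gripper":0},
  {"xyz":[-5,0,40],"turn":0,"gripper":0},
  {"xyz":[-5,0,40],"turn":0,"gripper":0},
  {"xyz":[-5,0,40],"turn":0,"gripper":0},
  {"xyz":[-5,0,40],"turn":0,"gripper":0},
  {"xyz":[-5,0,40],"turn":0,"gripper":0},
  {"xyz":[-5,0,40],"turn":0,"gripper":0},
  {"xyz":[-5,0,40],"turn":0,"gripper":0},
  {"xyz":[-5,0,40],"turn":0,"gripper":0},
  {"xyz":[-5,0,40],"turn":0,"gripper":0},
])

```text
t: 1.77
tcp_pos: [0.4871, 0.0402, 0.2187]
tool_rot: [-0.707, -0.001, 0.001, 0.707]
wrist_force: [-0.1, -0.2, 0.4]
finger_gap: 0.0468
```

step_arm([
  {"xyz":[-6,7,29],"turn":0,"gripper":0},
  {"xyz":[-6,7,29],"turn":0,"gripper":0},
  {"xyz":[-6,7,29],"turn":0,"gripper":0},
  {"xyz":[-6,7,29],"turn":0,"gripper":0},
  {"xyz":[-6,7,29],"turn":0,"gripper":0},
  {"xyz":[-6,7,29],"turn":0,"gripper":0},
  {"xyz":[-6,7,29],"turn":0,"gripper":0},
  {"xyz":[-6,7,29],"turn":0,"gripper":0},
  {"xyz":[-6,7,29],"turn":0,"gripper":0},
  {"xyz":[-6,7,29],"turn":0,"gripper":0},
])

```text
t: 2.6
tcp_pos: [0.4278, 0.3266, 0.1481]
tool_rot: [0.708, -0.0, -0.001, -0.707]
wrist_force: [0.8, -0.4, 0.2]
finger_gap: 0.0466
```

```bash
python3 -c "
from h import *
go((.425,.332,.041))
im=ctrl.get_image('wrist');cv2.imwrite('pics/w1.png',im['frame'])"
```

```text
t 2.6 tcp [0.4278 0.3266 0.1481] gap 0.0466 F [ 0.8 -0.4  0.2] q [-0.49  0.5  -0.38  2.08  0.31  0.62 -1.08]
toolx [ 1.     0.001 -0.001] y [-0.001 -0.001 -1.   ] z [-0.001  1.    -0.001] yaw x 0.001
shift cm [-0.27 10.71  0.56]
```

View pics/w1.png

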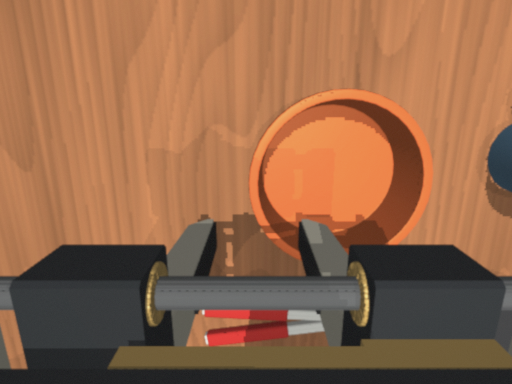

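The wrist view shows the bowl's left rim (column ~258) midway between the two fingers (210 and 300). Descending.

step_arm([
  {"xyz":[-0.3,3,0.6],"turn":0,"gripper":0},
  {"xyz":[-0.3,6,0.6],"turn":0,"gripper":0},
  {"xyz":[-0.3,8,0.6],"turn":0,"gripper":0},
  {"xyz":[-0.3,9.5,0.6],"turn":0,"gripper":0},
  {"xyz":[-0.3,10.7,0.6],"turn":0,"gripper":0},
  {"xyz":[-0.3,10.7,0.6],"turn":0,"gripper":0},
  {"xyz":[-0.3,10.7,0.6],"turn":0,"gripper":0},
])

```text
t: 3.23
tcp_pos: [0.4259, 0.3308, 0.0417]
tool_rot: [0.708, -0.001, 0.001, -0.707]
wrist_force: [-0.3, -0.3, 1.1]
finger_gap: 0.0463
```

```bash
python3 -c "
from h import *
go((.425,.332,.041))"
```

```text
t 3.23 tcp [0.4259 0.3308 0.0417] gap 0.0463 F [-0.3 -0.3  1.1] q [-0.59  0.66 -0.26  2.15  0.43  0.39 -1.2 ]
toolx [ 1.    -0.003 -0.   ] y [-0.    -0.001 -1.   ] z [ 0.003  1.    -0.001] yaw x -0.003
shift cm [-0.1   0.07  0.12]
```

Close with moderate force, then lift.

step_arm([
  {"xyz":[0,0,0],"turn":0,"gripper":0.5},
  {"xyz":[0,0,0],"turn":0,"gripper":0.8},
  {"xyz":[0,0,0],"turn":0,"gripper":1},
  {"xyz":[0,0,0],"turn":0,"gripper":1},
  {"xyz":[0,0,0],"turn":0,"gripper":1},
  {"xyz":[0,0,0],"turn":0,"gripper":1},
  {"xyz":[0,0,0],"turn":0,"gripper":1},
], force=25)

```text
t: 3.82
tcp_pos: [0.4254, 0.3329, 0.0418]
tool_rot: [-0.707, 0.0, -0.0, 0.707]
wrist_force: [-0.7, -0.2, 3.2]
finger_gap: 0.0077
```

step_arm([
  {"xyz":[0,-0.5,0],"turn":0,"gripper":1},
  {"xyz":[0,-1.5,0],"turn":0,"gripper":1},
  {"xyz":[0,-3,0],"turn":0,"gripper":1},
  {"xyz":[0,-5,0],"turn":0,"gripper":1},
  {"xyz":[0,-7,0],"turn":0,"gripper":1},
  {"xyz":[0,-8,0],"turn":0,"gripper":1},
  {"xyz":[0,-8,0],"turn":0,"gripper":1},
])

```text
t: 4.4
tcp_pos: [0.4263, 0.3331, 0.124]
tool_rot: [-0.706, -0.0, -0.002, 0.708]
wrist_force: [0.7, 0.5, -2.9]
finger_gap: 0.0079
```

```bash
python3 -c "
from h import *
go((.597,.134,.125))
im=ctrl.get_image('scene');cv2.imwrite('pics/s2.png',im['frame'])
p=rim(im,(.5,.332),.136,.09,.015);q=np.c_[p[:,:2],np.ones(len(p))];print(len(p),np.linalg.lstsq(q,p[:,2],rcond=None)[0],np.median(p[:,2]))
hull=cv2.convexHull(p[:,:2].astype(np.float32))[:,0];print(circ(hull.astype(float)))"
```

```text
t 4.4 tcp [0.4263 0.3331 0.124 ] gap 0.0079 F [ 0.7  0.5 -2.9] q [-0.51  0.53 -0.36  2.09  0.34  0.57 -1.12]
toolx [ 1.    -0.002  0.003] y [ 0.003  0.002 -1.   ] z [0.002 1.    0.002] yaw x -0.002
shift cm [ 17.1   -0.1  -19.89]
1129 [ 0.00465117 -0.00581184  0.13214843] 0.13390806556946705
(array([0.50214427, 0.32781239]), np.float64(0.07780254872352468), np.float64(0.000953360779173977))
```

View pics/s2.png

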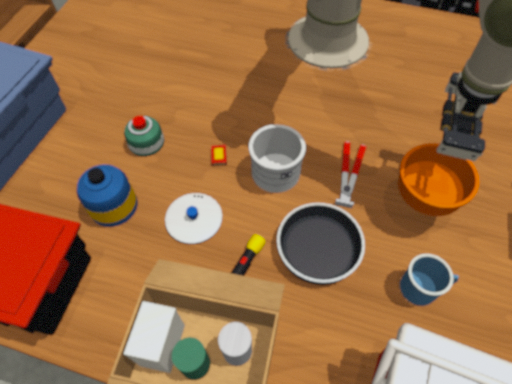

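```bash
cat >> h.py <<'E'
from scipy.optimize import least_squares
def rimfit(im,g,h,rad,tol=.004,lo=None,hi=None,rout=None,hsv=None):
    """fit circle of known outer radius to convex hull points, robust"""
    P=world(im);ok=(im["z_map"]>0)&(abs(P[...,2]-h)<tol)&(np.hypot(P[...,0]-g[0],P[...,1]-g[1])<rad)
    if hsv is not None: ok&=cv2.inRange(cv2.cvtColor(im["frame"],cv2.COLOR_BGR2HSV),*map(np.array,hsv))>0
    p=P[ok];hull=cv2.convexHull(p[:,:2].astype(np.float32))[:,0].astype(float)
    f=least_squares(lambda c:np.hypot(*(hull-c).T)-rout,g,loss="soft_l1",f_scale=.001)
    pl=np.linalg.lstsq(np.c_[p[:,:2]-f.x,np.ones(len(p))],p[:,2],rcond=None)[0]
    return f.x.round(4),np.abs(f.fun).mean().round(4),len(p),pl.round(4)
E
python3 -c "
from h import *
O=((5,120,60),(20,255,255))
for c in ('top','scene'):
    im=ctrl.get_image(c);print(c,rimfit(im,(.5,.332),.136,.09,.006,rout=.078,hsv=O))
    cv2.imwrite(f'pics/{c}3.png',im['frame'])
    im0=load(c+'0.npz');print(rimfit(im0,(.5,.332),.056,.09,.006,rout=.078,hsv=O))
"
```

```text
top (array([0.5005, 0.327 ]), np.float64(0.0005), 769, array([-0.0195, -0.0011,  0.1341]))
(array([0.4988, 0.3318]), np.float64(0.0003), 837, array([ 0.0012, -0.0024,  0.0551]))
scene (array([0.5012, 0.3273]), np.float64(0.0004), 734, array([-0.0194, -0.001 ,  0.1329]))
(array([0.4996, 0.3323]), np.float64(0.0005), 857, array([ 0.0019, -0.0012,  0.0548]))
```

View pics/top3.png

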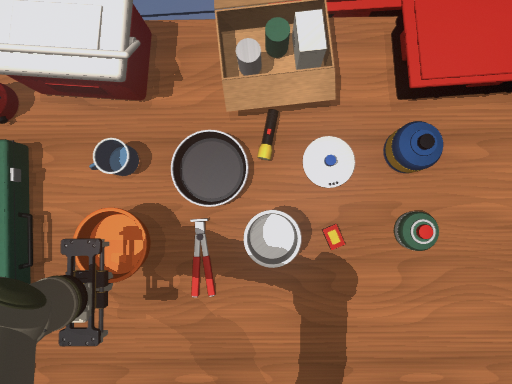

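step_arm([
  {"xyz":[1,0,-1.1],"turn":0,"gripper":1},
  {"xyz":[3,0,-3.4],"turn":0,"gripper":1},
  {"xyz":[5,0,-5.7],"turn":0,"gripper":1},
  {"xyz":[7,0,-8],"turn":0,"gripper":1},
  {"xyz":[9,0,-10.2],"turn":0,"gripper":1},
  {"xyz":[11,0,-12.5],"turn":0,"gripper":1},
  {"xyz":[13,0,-14.8],"turn":0,"gripper":1},
  {"xyz":[15,0,-17],"turn":0,"gripper":1},
  {"xyz":[16.5,0,-18.7],"turn":0,"gripper":1},
  {"xyz":[17,0,-19.3],"turn":0,"gripper":1},
])

```text
t: 5.38
tcp_pos: [0.5968, 0.1352, 0.1198]
tool_rot: [0.708, -0.003, 0.001, -0.706]
wrist_force: [1.4, -0.2, -1.4]
finger_gap: 0.008
```

step_arm([
  {"xyz":[0,0,0],"turn":0,"gripper":1},
  {"xyz":[0,0,0],"turn":0,"gripper":1},
  {"xyz":[0,0,0],"turn":0,"gripper":1},
])

```text
t: 5.63
tcp_pos: [0.5937, 0.1411, 0.1211]
tool_rot: [-0.707, 0.0, 0.001, 0.707]
wrist_force: [-0.1, 0.7, -1.8]
finger_gap: 0.0079
```

```bash
python3 -c "
from h import *
s,R=go((.596,.140,.0495))
O=((5,120,60),(20,255,255))
for c in ('top','scene'):
    im=ctrl.get_image(c);print(c,rimfit(im,s['tcp_pos'][:2]+[.074,-.006],.136,.09,.006,rout=.078,hsv=O))
    cv2.imwrite(f'pics/{c}4.png',im['frame'])
"
```

```text
t 5.63 tcp [0.5937 0.1411 0.1211] gap 0.0079 F [-0.1  0.7 -1.8] q [-0.06  0.61 -0.39  1.93  0.36  0.67 -0.68]
toolx [ 1.     0.001 -0.002] y [-0.002  0.001 -1.   ] z [-0.001  1.     0.001] yaw x 0.001
shift cm [ 0.24  7.16 -0.12]
top (array([0.6678, 0.1365]), np.float64(0.0006), 475, array([-2.380e-02,  1.000e-04,  1.331e-01]))
scene (array([0.6684, 0.1365]), np.float64(0.0005), 724, array([-0.021 ,  0.0004,  0.1327]))
```

step_arm([
  {"xyz":[0.25,0.5,-0.25],"turn":0,"gripper":1},
  {"xyz":[0.25,1.5,-0.25],"turn":0,"gripper":1},
  {"xyz":[0.25,3,-0.25],"turn":0,"gripper":1},
  {"xyz":[0.25,4.5,-0.25],"turn":0,"gripper":1},
  {"xyz":[0.25,5.7,-0.25],"turn":0,"gripper":1},
  {"xyz":[0.25,6.5,-0.25],"turn":0,"gripper":1},
  {"xyz":[0.25,6.9,-0.25],"turn":0,"gripper":1},
  {"xyz":[0.25,7.1,-0.25],"turn":0,"gripper":1},
  {"xyz":[0.25,7.2,-0.25],"turn":0,"gripper":1},
  {"xyz":[0.25,7.2,-0.25],"turn":0,"gripper":1},
])

```text
t: 6.57
tcp_pos: [0.5979, 0.137, 0.0498]
tool_rot: [-0.707, 0.0, -0.0, 0.707]
wrist_force: [1.5, -0.0, -0.6]
finger_gap: 0.0079
```

step_arm([
  {"xyz":[0,0.1,0],"turn":0,"gripper":1},
  {"xyz":[0,0.2,0],"turn":0,"gripper":1},
  {"xyz":[0,0.2,0],"turn":0,"gripper":1},
])

```text
t: 6.82
tcp_pos: [0.5979, 0.1369, 0.0479]
tool_rot: [-0.707, 0.0, -0.001, 0.707]
wrist_force: [-0.0, -0.2, -0.5]
finger_gap: 0.0077
```

```bash
python3 -c "
from h import *
s,R=go((.596,.138,.0465))
O=((5,120,60),(20,255,255))
for c in ('top','scene'):
    im=ctrl.get_image(c);print(c,rimfit(im,(.67,.134),.06,.09,.006,rout=.078,hsv=O))
    cv2.imwrite(f'pics/{c}5.png',im['frame'])
"
```

```text
t 6.82 tcp [0.5979 0.1369 0.0479] gap 0.0077 F [-0.  -0.2 -0.5] q [-0.1   0.71 -0.33  1.97  0.43  0.53 -0.73]
toolx [ 1.    -0.001  0.001] y [ 0.001  0.    -1.   ] z [0.001 1.    0.   ] yaw x -0.001
shift cm [-0.19  0.14  0.11]
top (array([0.672 , 0.1321]), np.float64(0.0004), 476, array([-0.0128, -0.0033,  0.0604]))
scene (array([0.673, 0.132]), np.float64(0.0005), 775, array([-0.0099,  0.0033,  0.0598]))
```

step_arm([
  {"xyz":[-0.1,0.1,0.1],"turn":0,"gripper":1},
  {"xyz":[-0.1,0.2,0.2],"turn":0,"gripper":1},
  {"xyz":[-0.1,0.2,0.2],"turn":0,"gripper":0.8},
  {"xyz":[-0.1,0.2,0.2],"turn":0,"gripper":0.6},
  {"xyz":[-0.1,0.2,0.2],"turn":0,"gripper":0.4},
  {"xyz":[-0.1,0.2,0.2],"turn":0,"gripper":0.3},
  {"xyz":[-0.1,0.2,0.2],"turn":0,"gripper":0.3},
])

```text
t: 7.5
tcp_pos: [0.5966, 0.139, 0.0455]
tool_rot: [-0.707, 0.0, -0.0, 0.707]
wrist_force: [-0.6, -0.1, 0.2]
finger_gap: 0.0301
```

```bash
python3 -c "
from h import *
s,R=go((.567,-.011,.2))"
```

```text
t 7.5 tcp [0.5966 0.139  0.0455] gap 0.0301 F [-0.6 -0.1  0.2] q [-0.11  0.71 -0.32  1.97  0.43  0.52 -0.73]
toolx [ 1.    -0.001 -0.   ] y [-0.  0. -1.] z [0.001 1.    0.   ] yaw x -0.001
shift cm [ -2.95 -15.45 -15.  ]
```

step_arm([
  {"xyz":[0,-1.5,0],"turn":0,"gripper":0.3},
  {"xyz":[0,-4,0],"turn":0,"gripper":0.3},
  {"xyz":[0,-8,0],"turn":0,"gripper":0.2},
  {"xyz":[0,-12,0],"turn":0,"gripper":0},
  {"xyz":[0,-15,0],"turn":0,"gripper":0},
  {"xyz":[-1,-15.5,-4],"turn":0,"gripper":0},
  {"xyz":[-2,-15.5,-8],"turn":0,"gripper":0},
  {"xyz":[-3,-15.5,-12],"turn":0,"gripper":0},
  {"xyz":[-3,-15.5,-15],"turn":0,"gripper":0},
  {"xyz":[-3,-15.5,-15],"turn":0,"gripper":0},
])

```text
t: 8.33
tcp_pos: [0.5655, -0.0188, 0.2004]
tool_rot: [0.708, -0.004, 0.003, -0.706]
wrist_force: [0.3, -0.8, -0.3]
finger_gap: 0.0461
```

```bash
python3 -c "
from h import *
s,R=go((.567,-.011,.085))
O=((5,120,60),(20,255,255))
for c in ('top','scene'):
    im=ctrl.get_image(c);print(c,rimfit(im,(.67,.134),.06,.09,.006,rout=.078,hsv=O),rimfit(im,(.67,.134),.039,.1,.004,rout=.09),rimfit(im,(.509,-.011),.105,.075,.004,rout=.062))
    cv2.imwrite(f'pics/{c}6.png',im['frame'])
"
```

```text
t 8.33 tcp [ 0.5655 -0.0188  0.2004] gap 0.0461 F [ 0.3 -0.8 -0.3] q [ 0.25  0.46 -0.45  1.97  0.29  0.77 -0.37]
toolx [ 1.    -0.009 -0.001] y [-0.001 -0.004 -1.   ] z [ 0.009  1.    -0.004] yaw x -0.009
shift cm [ 0.16 11.53  0.83]Traceback (most recent call last):
  File "<string>", line 6, in <module>
    im=ctrl.get_image(c);print(c,rimfit(im,(.67,.134),.06,.09,.006,rout=.078,hsv=O),rimfit(im,(.67,.134),.039,.1,.004,rout=.09),rimfit(im,(.509,-.011),.105,.075,.004,rout=.062))
                                                                                                                                ~~~~~~^^^^^^^^^^^^^^^^^^^^^^^^^^^^^^^^^^^^^^^^^^
  File "h.py", line 33, in rimfit
    p=P[ok];hull=cv2.convexHull(p[:,:2].astype(np.float32))[:,0].astype(float)
                 ~~~~~~~~~~~~~~~~~~~~~~~~~~~~~~~~~~~~~~~~~~^^^^^
TypeError: 'NoneType' object is not subscriptable
```

```bash
python3 -c "
from h import *
s,R=go((.567,-.011,.085))
O=((5,120,60),(20,255,255))
for c in ('top','scene'):
    im=ctrl.get_image(c);cv2.imwrite(f'pics/{c}6.png',im['frame'])
    for a in ((.67,.134),.06,.09,.006,None,None,.078,O),((.67,.134),.039,.1,.004,None,None,.09),((.509,-.011),.105,.075,.004,None,None,.062):
        try: print(c,rimfit(im,*a))
        except Exception: print(c,'none')
"
```

```text
t 8.38 tcp [ 0.5661 -0.0151  0.2006] gap 0.0467 F [-0.  -0.2  0.2] q [ 0.25  0.46 -0.45  1.97  0.29  0.77 -0.38]
toolx [ 1.    -0.007 -0.   ] y [-0.    -0.002 -1.   ] z [ 0.007  1.    -0.002] yaw x -0.007
shift cm [ 0.09 11.56  0.43]
top (array([0.6711, 0.1324]), np.float64(0.0006), 671, array([ 0.0001, -0.0035,  0.0596]))
top (array([0.6707, 0.134 ]), np.float64(0.0003), 607, array([-0.0014, -0.0046,  0.0396]))
top none
scene (array([0.6719, 0.1332]), np.float64(0.0009), 891, array([ 0.0022, -0.0002,  0.059 ]))
scene (array([0.6707, 0.1341]), np.float64(0.0004), 743, array([ 0.003 , -0.0019,  0.0395]))
scene (array([ 0.5091, -0.0106]), np.float64(0.0006), 411, array([-0.0016, -0.0004,  0.1042]))
```

View pics/scene6.png

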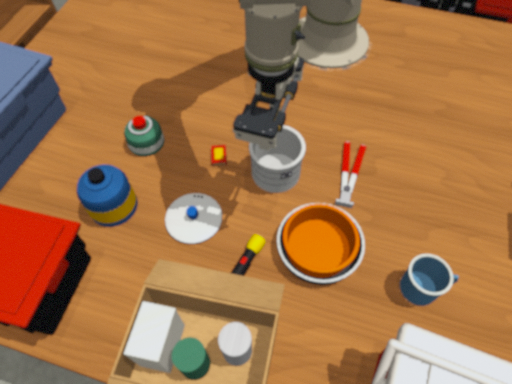

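step_arm([
  {"xyz":[0.1,0,0.4],"turn":0,"gripper":0},
  {"xyz":[0.1,2,0.4],"turn":0,"gripper":0},
  {"xyz":[0.1,4.5,0.4],"turn":0,"gripper":0},
  {"xyz":[0.1,7,0.4],"turn":0,"gripper":0},
  {"xyz":[0.1,9.5,0.4],"turn":0,"gripper":0},
  {"xyz":[0.1,11,0.4],"turn":0,"gripper":0},
  {"xyz":[0.1,11.8,0.4],"turn":0,"gripper":0},
  {"xyz":[0.1,11.8,0.4],"turn":0,"gripper":0},
  {"xyz":[0.1,11.8,0.4],"turn":0,"gripper":0},
])

```text
t: 9.23
tcp_pos: [0.5678, -0.0056, 0.0827]
tool_rot: [-0.707, -0.0, 0.0, 0.707]
wrist_force: [0.0, 0.5, -0.2]
finger_gap: 0.0468
```

```bash
python3 -c "
from h import *
s,R=go((.567,-.0107,.083))"
```

```text
t 9.23 tcp [ 0.5678 -0.0056  0.0827] gap 0.0468 F [ 0.   0.5 -0.2] q [ 0.15  0.62 -0.35  2.06  0.41  0.53 -0.5 ]
toolx [ 1.     0.001 -0.   ] y [-0.  0. -1.] z [-0.001  1.     0.   ] yaw x 0.001
shift cm [-0.08 -0.03 -0.51]
```

step_arm([
  {"xyz":[-0.1,0,-0.5],"turn":0,"gripper":0},
  {"xyz":[-0.1,0,-0.5],"turn":0,"gripper":0},
  {"xyz":[-0.1,0,-0.5],"turn":0,"gripper":0.5},
  {"xyz":[-0.1,0,-0.5],"turn":0,"gripper":0.8},
  {"xyz":[-0.1,0,-0.5],"turn":0,"gripper":1},
  {"xyz":[-0.1,0,-0.5],"turn":0,"gripper":1},
  {"xyz":[-0.1,0,-0.5],"turn":0,"gripper":1},
  {"xyz":[-0.1,0,-0.5],"turn":0,"gripper":1},
  {"xyz":[-0.1,0,-0.5],"turn":0,"gripper":1},
], force=35)

```text
t: 9.98
tcp_pos: [0.5664, -0.012, 0.0826]
tool_rot: [0.707, -0.0, 0.0, -0.707]
wrist_force: [0.5, -0.0, 0.9]
finger_gap: 0.0079
```

step_arm([
  {"xyz":[0,-0.5,0],"turn":0,"gripper":1},
  {"xyz":[0,-1.5,0],"turn":0,"gripper":1},
  {"xyz":[0,-3,0],"turn":0,"gripper":1},
  {"xyz":[0,-5,0],"turn":0,"gripper":1},
  {"xyz":[0,-7,0],"turn":0,"gripper":1},
  {"xyz":[0,-9,0],"turn":0,"gripper":1},
  {"xyz":[0,-10,0],"turn":0,"gripper":1},
  {"xyz":[0,-10,0],"turn":0,"gripper":1},
  {"xyz":[0,-10,0],"turn":0,"gripper":1},
])

```text
t: 10.73
tcp_pos: [0.5666, -0.0123, 0.1829]
tool_rot: [0.707, -0.0, 0.001, -0.707]
wrist_force: [-0.8, 0.1, -1.8]
finger_gap: 0.0077
```

```bash
python3 -c "
from h import *
s,R=go((.6713+.058,.133,.183))
for c in ('top','scene'):
    im=ctrl.get_image(c);cv2.imwrite(f'pics/{c}7.png',im['frame'])
    try: print(c,rimfit(im,(.509,-.011),.205,.068,.006,rout=.062))
    except Exception as e: print(e)
"
```

```text
t 10.73 tcp [ 0.5666 -0.0123  0.1829] gap 0.0077 F [-0.8  0.1 -1.8] q [ 0.24  0.49 -0.45  1.98  0.31  0.74 -0.39]
toolx [ 1.    -0.001  0.001] y [ 0.001 -0.    -1.   ] z [ 0.001  1.    -0.   ] yaw x -0.001
shift cm [16.25  0.   14.55]
'NoneType' object is not subscriptable
scene (array([ 0.5093, -0.0121]), np.float64(0.0005), 271, array([0.0069, 0.002 , 0.2027]))
```

View pics/scene7.png

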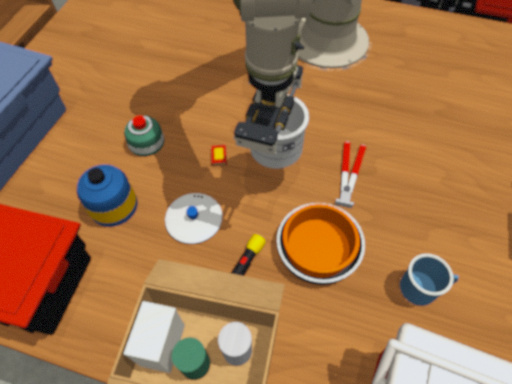

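step_arm([
  {"xyz":[1,0,0.9],"turn":0,"gripper":1},
  {"xyz":[3,0,2.7],"turn":0,"gripper":1},
  {"xyz":[5,0,4.5],"turn":0,"gripper":1},
  {"xyz":[7.5,0,6.7],"turn":0,"gripper":1},
  {"xyz":[10,0,9],"turn":0,"gripper":1},
  {"xyz":[12.5,0,11.2],"turn":0,"gripper":1},
  {"xyz":[14.5,0,13],"turn":0,"gripper":1},
  {"xyz":[15.7,0,14.1],"turn":0,"gripper":1},
  {"xyz":[16.2,0,14.5],"turn":0,"gripper":1},
  {"xyz":[16.2,0,14.5],"turn":0,"gripper":1},
])

```text
t: 11.67
tcp_pos: [0.7289, 0.1349, 0.1808]
tool_rot: [-0.707, 0.0, 0.001, 0.707]
wrist_force: [-0.2, -0.7, -2.4]
finger_gap: 0.0074
```

step_arm([
  {"xyz":[0,0,0],"turn":0,"gripper":1},
  {"xyz":[0,0,0],"turn":0,"gripper":1},
  {"xyz":[0,0,0],"turn":0,"gripper":1},
])

```text
t: 11.92
tcp_pos: [0.7281, 0.1313, 0.1826]
tool_rot: [0.707, -0.001, 0.001, -0.707]
wrist_force: [0.1, 0.7, -2.1]
finger_gap: 0.0078
```

```bash
python3 -c "
from h import *
s,R=go((.6713+.0573,.133,.092))
for c in ('top','scene'):
    im=ctrl.get_image(c);cv2.imwrite(f'pics/{c}8.png',im['frame'])
    try: print(c,rimfit(im,s['tcp_pos'][:2]-[.057,0],.205,.068,.006,rout=.062))
    except Exception as e: print(e)
"
```

```text
t 11.92 tcp [0.7281 0.1313 0.1826] gap 0.0078 F [ 0.1  0.7 -2.1] q [-0.01  0.68 -0.41  1.57  0.32  0.95 -0.53]
toolx [ 1.    -0.002 -0.   ] y [-0.    -0.001 -1.   ] z [ 0.002  1.    -0.001] yaw x -0.002
shift cm [0.05 9.06 0.18]
'NoneType' object is not subscriptable
scene (array([0.6709, 0.1316]), np.float64(0.0004), 435, array([ 0.006 , -0.0009,  0.2036]))
```

View pics/scene8.png

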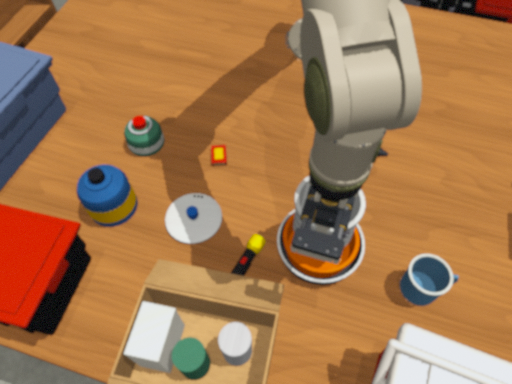

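step_arm([
  {"xyz":[0.05,1,0.15],"turn":0,"gripper":1},
  {"xyz":[0.05,2.5,0.15],"turn":0,"gripper":1},
  {"xyz":[0.05,4,0.15],"turn":0,"gripper":1},
  {"xyz":[0.05,5.5,0.15],"turn":0,"gripper":1},
  {"xyz":[0.05,7,0.15],"turn":0,"gripper":1},
  {"xyz":[0.05,8,0.15],"turn":0,"gripper":1},
  {"xyz":[0.05,8.5,0.15],"turn":0,"gripper":1},
  {"xyz":[0.05,8.7,0.15],"turn":0,"gripper":1},
  {"xyz":[0.05,8.8,0.15],"turn":0,"gripper":1},
  {"xyz":[0.05,8.8,0.15],"turn":0,"gripper":1},
])

```text
t: 12.85
tcp_pos: [0.7295, 0.1344, 0.095]
tool_rot: [-0.707, 0.0, -0.001, 0.707]
wrist_force: [-0.3, -0.1, -1.5]
finger_gap: 0.0079
```

step_arm([
  {"xyz":[0,0.1,0],"turn":0,"gripper":1},
  {"xyz":[0,0.2,0],"turn":0,"gripper":1},
  {"xyz":[0,0.2,0],"turn":0,"gripper":1},
])

```text
t: 13.1
tcp_pos: [0.7294, 0.1343, 0.093]
tool_rot: [-0.707, 0.0, -0.001, 0.707]
wrist_force: [0.7, 0.2, -1.8]
finger_gap: 0.0078
```

```bash
python3 -c "
from h import *
s,R=go((.6713+.0573,.133,.092))
for c in ('top','scene'):
    im=ctrl.get_image(c);cv2.imwrite(f'pics/{c}9.png',im['frame'])
    try: print(c,rimfit(im,s['tcp_pos'][:2]-[.057,0],.113,.068,.006,rout=.062))
    except Exception as e: print(e)
"
```

```text
t 13.1 tcp [0.7294 0.1343 0.093 ] gap 0.0078 F [ 0.7  0.2 -1.8] q [-0.04  0.77 -0.38  1.63  0.37  0.8  -0.57]
toolx [ 1.    -0.001  0.001] y [ 0.001  0.    -1.   ] z [0.001 1.    0.   ] yaw x -0.001
shift cm [-0.08  0.1  -0.13]
'NoneType' object is not subscriptable
scene (array([0.6715, 0.1341]), np.float64(0.0004), 343, array([0.0083, 0.0009, 0.1134]))
```

step_arm([
  {"xyz":[0,0.1,-0.1],"turn":0,"gripper":1},
  {"xyz":[0,0.15,-0.1],"turn":0,"gripper":1},
  {"xyz":[0,0.15,-0.1],"turn":0,"gripper":1},
])

```text
t: 13.45
tcp_pos: [0.7296, 0.1333, 0.0914]
tool_rot: [-0.707, 0.0, -0.001, 0.707]
wrist_force: [0.6, -0.4, 1.2]
finger_gap: 0.0072
```

Contact felt (weight gone). Release and lift, then go towards the canister.

step_arm([
  {"xyz":[0,0,0],"turn":0,"gripper":0.9},
  {"xyz":[0,0,0],"turn":0,"gripper":0.7},
  {"xyz":[0,0,0],"turn":0,"gripper":0.5},
  {"xyz":[0,0,0],"turn":0,"gripper":0.3},
  {"xyz":[0,0,0],"turn":0,"gripper":0.3},
  {"xyz":[0,-1.5,0],"turn":0,"gripper":0.3},
  {"xyz":[0,-4,0],"turn":0,"gripper":0.3},
  {"xyz":[0,-8,0],"turn":0,"gripper":0},
  {"xyz":[0,-12,0],"turn":0,"gripper":0},
  {"xyz":[0,-12,0],"turn":0,"gripper":0},
])

```text
t: 14.28
tcp_pos: [0.7327, 0.135, 0.2211]
tool_rot: [-0.706, -0.004, -0.005, 0.708]
wrist_force: [0.7, 0.2, 0.9]
finger_gap: 0.0452
```

```bash
python3 -c "
from h import *
s,R=go((.5195,-.3463,.2))"
```

```text
t 14.28 tcp [0.7327 0.135  0.2211] gap 0.0452 F [0.7 0.2 0.9] q [-0.01  0.65 -0.43  1.54  0.3   1.01 -0.52]
toolx [ 1.    -0.001  0.012] y [ 0.012  0.003 -1.   ] z [0.001 1.    0.003] yaw x -0.001
shift cm [-21.28   1.7  -48.16]
```

step_arm([
  {"xyz":[-1.7,0,-3.8],"turn":0,"gripper":0},
  {"xyz":[-3.4,0,-7.6],"turn":0,"gripper":0},
  {"xyz":[-5,0,-11.4],"turn":0,"gripper":0},
  {"xyz":[-6.7,0,-15.2],"turn":0,"gripper":0},
  {"xyz":[-8.4,0,-19],"turn":0,"gripper":0},
  {"xyz":[-10,0,-22.8],"turn":0,"gripper":0},
  {"xyz":[-11.8,0,-26.6],"turn":0,"gripper":-0.2},
  {"xyz":[-13.4,0,-30.4],"turn":0,"gripper":-0.2},
  {"xyz":[-15,0,-34.2],"turn":0,"gripper":-0.2},
  {"xyz":[-16.8,0,-38],"turn":0,"gripper":-0.2},
])

```text
t: 15.12
tcp_pos: [0.5603, -0.2479, 0.2123]
tool_rot: [0.707, 0.0, 0.001, -0.707]
wrist_force: [0.6, -0.1, -0.2]
finger_gap: 0.0552
```

```bash
python3 -c "
from h import *
s,R=go((.5195,-.3463,.13))
for c in ('top','scene'):
    im=ctrl.get_image(c);cv2.imwrite(f'pics/{c}10.png',im['frame'])
    try: print(c,rimfit(im,(.671,.134),.113,.068,.006,rout=.062),rimfit(im,(.671,.134),.04,.1,.004,rout=.09))
    except Exception as e: print(e)
"
```

```text
t 15.12 tcp [ 0.5603 -0.2479  0.2123] gap 0.0552 F [ 0.6 -0.1 -0.2] q [ 0.63  0.5  -0.45  1.85  0.28  0.85  0.04]
toolx [ 1.    -0.001  0.001] y [ 0.001 -0.001 -1.   ] z [ 0.001  1.    -0.001] yaw x -0.001
shift cm [-4.09  8.23 -9.83]
top (array([0.6724, 0.1327]), np.float64(0.0005), 666, array([-0.0034, -0.0034,  0.1127])) (array([0.6705, 0.1338]), np.float64(0.0003), 667, array([-0.0014, -0.0056,  0.04  ]))
scene (array([0.6729, 0.1332]), np.float64(0.0004), 818, array([ 0.0032, -0.0002,  0.112 ])) (array([0.6711, 0.1341]), np.float64(0.0004), 699, array([-0.0001,  0.    ,  0.0398]))
```

View pics/top10.png

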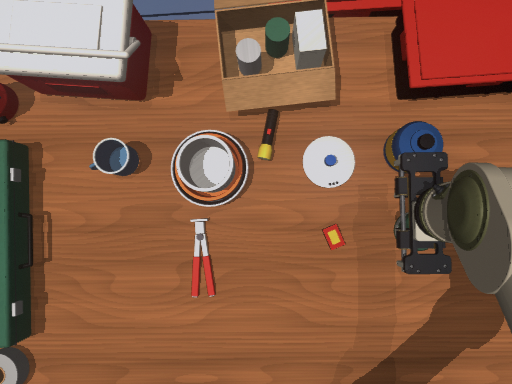

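step_arm([
  {"xyz":[-1.5,2,-3.5],"turn":0,"gripper":-0.2},
  {"xyz":[-3,4,-7],"turn":0,"gripper":-0.2},
  {"xyz":[-4,6,-9],"turn":0,"gripper":-0.2},
  {"xyz":[-4.1,7.5,-9.8],"turn":0,"gripper":-0.2},
  {"xyz":[-4.1,8.2,-9.8],"turn":0,"gripper":-0.2},
  {"xyz":[-4.1,8.2,-9.8],"turn":0,"gripper":-0.2},
  {"xyz":[-4.1,8.2,-9.8],"turn":0,"gripper":-0.2},
])

```text
t: 15.8
tcp_pos: [0.5213, -0.3422, 0.1298]
tool_rot: [-0.707, -0.001, 0.0, 0.707]
wrist_force: [-0.1, -0.1, 0.5]
finger_gap: 0.0558
```

```bash
python3 -c "
from h import *
s,R=go((.5195,-.3463,.071))
im=ctrl.get_image('scene')
P=world(im);ok=(abs(P[...,2]-.085)<.004)&(np.hypot(P[...,0]-.5195,P[...,1]+.346)<.03);p=P[ok][:,:2];print(len(p),p.mean(0),p.min(0),p.max(0))
"
```

```text
t 15.8 tcp [ 0.5213 -0.3422  0.1298] gap 0.0558 F [-0.1 -0.1  0.5] q [ 0.76  0.61 -0.4   1.9   0.35  0.7   0.15]
toolx [1.    0.001 0.001] y [ 0.001  0.001 -1.   ] z [-0.001  1.     0.001] yaw x 0.001
shift cm [-0.19  5.87 -0.42]
114 [ 0.52006404 -0.3456971 ] [ 0.50362043 -0.36113028] [ 0.53609644 -0.33086201]
```

step_arm([
  {"xyz":[-0.2,0,-0.4],"turn":0,"gripper":-0.2},
  {"xyz":[-0.2,1.5,-0.4],"turn":0,"gripper":-0.2},
  {"xyz":[-0.2,3,-0.4],"turn":0,"gripper":-0.2},
  {"xyz":[-0.2,4.5,-0.4],"turn":0,"gripper":-0.2},
  {"xyz":[-0.2,5.5,-0.4],"turn":0,"gripper":-0.2},
  {"xyz":[-0.2,5.9,-0.4],"turn":0,"gripper":-0.2},
  {"xyz":[-0.2,5.9,-0.4],"turn":0,"gripper":-0.2},
])

```text
t: 16.43
tcp_pos: [0.518, -0.3477, 0.0698]
tool_rot: [-0.707, 0.0, 0.0, 0.707]
wrist_force: [0.1, 0.4, -0.2]
finger_gap: 0.0559
```

step_arm([
  {"xyz":[0,0,0],"turn":0,"gripper":0.1},
  {"xyz":[0,0,0],"turn":0,"gripper":0.3},
  {"xyz":[0,0,0],"turn":0,"gripper":0.6},
  {"xyz":[0,0,0],"turn":0,"gripper":1},
  {"xyz":[0,0,0],"turn":0,"gripper":1},
  {"xyz":[0,0,0],"turn":0,"gripper":1},
  {"xyz":[0,0,0],"turn":0,"gripper":1},
], force=35)

```text
t: 17.02
tcp_pos: [0.5184, -0.3484, 0.0706]
tool_rot: [0.707, 0.0, 0.001, -0.707]
wrist_force: [1.4, -0.1, 3.6]
finger_gap: 0.0314
```

```bash
python3 -c "
from h import *
s,R=go((.5195,-.3463,.071))
"
```

```text
t 17.02 tcp [ 0.5184 -0.3484  0.0706] gap 0.0314 F [ 1.4 -0.1  3.6] q [ 0.73  0.69 -0.35  1.93  0.41  0.59  0.11]
toolx [ 1.    -0.001  0.001] y [ 0.001 -0.001 -1.   ] z [ 0.001  1.    -0.001] yaw x -0.001
shift cm [ 0.11 -0.04  0.21]
```

step_arm([
  {"xyz":[0,-0.5,0],"turn":0,"gripper":1},
  {"xyz":[0,-2,0],"turn":0,"gripper":1},
  {"xyz":[0,-4,0],"turn":0,"gripper":1},
  {"xyz":[0,-6.5,0],"turn":0,"gripper":1},
  {"xyz":[0,-9,0],"turn":0,"gripper":1},
  {"xyz":[0,-11.5,0],"turn":0,"gripper":1},
  {"xyz":[0,-14,0],"turn":0,"gripper":1},
  {"xyz":[0,-15.5,0],"turn":0,"gripper":1},
  {"xyz":[0,-16,0],"turn":0,"gripper":1},
  {"xyz":[0,-16,0],"turn":0,"gripper":1},
])

```text
t: 17.85
tcp_pos: [0.5179, -0.3484, 0.2311]
tool_rot: [0.707, -0.0, 0.001, -0.707]
wrist_force: [-0.3, 0.2, -3.3]
finger_gap: 0.0317
```

```bash
python3 -c "
from h import *
s,R=go((.6726,.131,.23))
im=ctrl.get_image('scene');cv2.imwrite('pics/s11.png',im['frame'])
"
```

```text
t 17.85 tcp [ 0.5179 -0.3484  0.2311] gap 0.0317 F [-0.3  0.2 -3.3] q [ 0.81  0.5  -0.46  1.81  0.27  0.9   0.23]
toolx [ 1.    -0.001  0.001] y [ 0.001 -0.001 -1.   ] z [ 0.001  1.    -0.001] yaw x -0.001
shift cm [15.42  0.08 47.96]
```

View pics/s11.png

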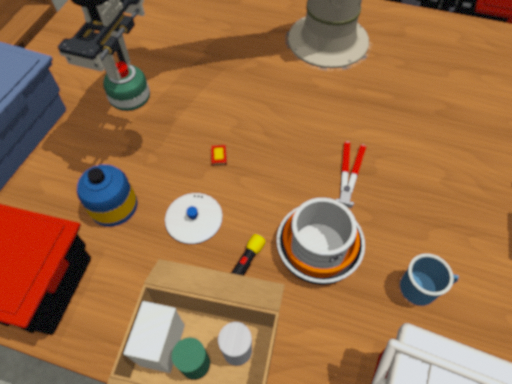

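The canister hangs upright at (127,90), and the pot, bowl and pan nest sits cleanly at (322,238). Carrying the canister to the pot.

step_arm([
  {"xyz":[0.5,0,1.5],"turn":0,"gripper":1},
  {"xyz":[1.4,0,4.2],"turn":0,"gripper":1},
  {"xyz":[2.4,0,7.5],"turn":0,"gripper":1},
  {"xyz":[3.5,0,11],"turn":0,"gripper":1},
  {"xyz":[4.6,0,14.5],"turn":0,"gripper":1},
  {"xyz":[5.8,0,18],"turn":0,"gripper":1},
  {"xyz":[6.9,0,21.5],"turn":0,"gripper":1},
  {"xyz":[8,0,25],"turn":0,"gripper":1},
  {"xyz":[9,0,28],"turn":0,"gripper":1},
  {"xyz":[9.6,0,30],"turn":0,"gripper":1},
])

```text
t: 18.73
tcp_pos: [0.614, -0.0441, 0.2283]
tool_rot: [-0.706, -0.0, 0.002, 0.708]
wrist_force: [0.2, -0.2, -2.9]
finger_gap: 0.031
```

step_arm([
  {"xyz":[0.8,0,2.5],"turn":0,"gripper":1},
  {"xyz":[1.8,0,5.5],"turn":0,"gripper":1},
  {"xyz":[2.9,0,9],"turn":0,"gripper":1},
  {"xyz":[4,0,12.5],"turn":0,"gripper":1},
  {"xyz":[5,0,15.5],"turn":0,"gripper":1},
  {"xyz":[5.6,0,17.4],"turn":0,"gripper":1},
  {"xyz":[5.8,0,18],"turn":0,"gripper":1},
  {"xyz":[5.8,0,18],"turn":0,"gripper":1},
  {"xyz":[5.8,0,18],"turn":0,"gripper":1},
  {"xyz":[5.8,0,18],"turn":0,"gripper":1},
])

```text
t: 19.57
tcp_pos: [0.6719, 0.1293, 0.2291]
tool_rot: [0.708, -0.002, 0.0, -0.707]
wrist_force: [0.2, -0.5, -2.3]
finger_gap: 0.0311
```

```bash
python3 -c "
from h import *
s,R=go((.6726,.131,.0826))
im=ctrl.get_image('scene');cv2.imwrite('pics/s12.png',im['frame'])
P=world(im);t=s['tcp_pos']
H=cv2.cvtColor(im['frame'],cv2.COLOR_BGR2HSV);g=cv2.inRange(H,np.array((60,60,30)),np.array((95,255,255)))>0
ok=g&(np.hypot(P[...,0]-t[0],P[...,1]-t[1])<.06)&(P[...,2]>.13)
p=P[ok];print(len(p),p.min(0),p.max(0))
h=t[2]-.0706
for lo,hi in((.015,.06),):
    q=p[(p[:,2]>h+lo)&(p[:,2]<h+hi)];print(len(q),circ(q[:,:2]))
print(rimfit(im,(.672,.133),.113,.068,.006,rout=.062))
"
```

```text
t 19.57 tcp [0.6719 0.1293 0.2291] gap 0.0311 F [ 0.2 -0.5 -2.3] q [ 0.02  0.58 -0.46  1.67  0.3   0.97 -0.55]
toolx [ 1.    -0.003 -0.002] y [-0.002 -0.002 -1.   ] z [ 0.003  1.    -0.002] yaw x -0.003
shift cm [ 0.1  14.65  0.19]
453 [0.69529429 0.09443628 0.1948649 ] [0.71836577 0.16913854 0.3565965 ]
444 (array([0.68362947, 0.13083322]), np.float64(0.03186273807346049), np.float64(0.0040963830621955615))
(array([0.6732, 0.1331]), np.float64(0.0005), 558, array([-0.003 , -0.0011,  0.1122]))
```

View pics/s12.png

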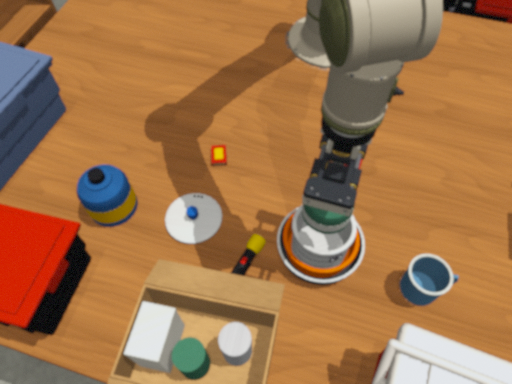

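step_arm([
  {"xyz":[0.1,1,0.2],"turn":0,"gripper":1},
  {"xyz":[0.1,2.5,0.2],"turn":0,"gripper":1},
  {"xyz":[0.1,4,0.2],"turn":0,"gripper":1},
  {"xyz":[0.1,5.5,0.2],"turn":0,"gripper":1},
  {"xyz":[0.1,7,0.2],"turn":0,"gripper":1},
  {"xyz":[0.1,8.5,0.2],"turn":0,"gripper":1},
  {"xyz":[0.1,10,0.2],"turn":0,"gripper":1},
  {"xyz":[0.1,11,0.2],"turn":0,"gripper":1},
  {"xyz":[0.1,12,0.2],"turn":0,"gripper":1},
  {"xyz":[0.1,12,0.2],"turn":0,"gripper":1},
])

```text
t: 20.45
tcp_pos: [0.6723, 0.1328, 0.1079]
tool_rot: [0.707, -0.001, -0.0, -0.707]
wrist_force: [-0.4, -0.2, -1.6]
finger_gap: 0.0311
```

```bash
python3 -c "
from h import *
s,R=go((.6726,.131,.0826))"
```

```text
t 20.45 tcp [0.6723 0.1328 0.1079] gap 0.0311 F [-0.4 -0.2 -1.6] q [-0.02  0.7  -0.41  1.76  0.38  0.76 -0.63]
toolx [ 1.    -0.001 -0.003] y [-0.003 -0.001 -1.   ] z [ 0.001  1.    -0.001] yaw x -0.001
shift cm [ 0.03  2.53 -0.18]
```

step_arm([
  {"xyz":[0,0.7,-0.1],"turn":0,"gripper":1},
  {"xyz":[0,1.4,-0.1],"turn":0,"gripper":1},
  {"xyz":[0,1.9,-0.1],"turn":0,"gripper":1},
  {"xyz":[0,2.2,-0.1],"turn":0,"gripper":1},
  {"xyz":[0,2.4,-0.1],"turn":0,"gripper":1},
  {"xyz":[0,2.5,-0.1],"turn":0,"gripper":1},
  {"xyz":[0,2.5,-0.1],"turn":0,"gripper":1},
  {"xyz":[0,2.5,-0.1],"turn":0,"gripper":1},
])

```text
t: 21.12
tcp_pos: [0.6735, 0.1328, 0.0853]
tool_rot: [-0.707, 0.0, -0.0, 0.707]
wrist_force: [0.6, 0.1, -1.1]
finger_gap: 0.0308
```

step_arm([
  {"xyz":[0,0.1,0],"turn":0,"gripper":1},
  {"xyz":[0,0.2,0],"turn":0,"gripper":1},
  {"xyz":[0,0.25,0],"turn":0,"gripper":1},
  {"xyz":[0,0.25,0],"turn":0,"gripper":1},
])

```text
t: 21.45
tcp_pos: [0.6735, 0.1327, 0.0827]
tool_rot: [-0.707, 0.0, -0.0, 0.707]
wrist_force: [-0.9, -0.0, -0.4]
finger_gap: 0.0311
```

step_arm([
  {"xyz":[0,0.1,0],"turn":0,"gripper":1},
  {"xyz":[0,0.1,0],"turn":0,"gripper":1},
])

```text
t: 21.62
tcp_pos: [0.6737, 0.1327, 0.0825]
tool_rot: [0.707, -0.0, 0.001, -0.707]
wrist_force: [-1.1, -1.5, 5.2]
finger_gap: 0.031
```

step_arm([
  {"xyz":[0,0,0],"turn":0,"gripper":0.3},
  {"xyz":[0,0,0],"turn":0,"gripper":0.2},
  {"xyz":[0,0,0],"turn":0,"gripper":0.1},
  {"xyz":[0,0,0],"turn":0,"gripper":0.05},
  {"xyz":[0,0,0],"turn":0,"gripper":0.05},
  {"xyz":[0,-1,0],"turn":0,"gripper":0.05},
  {"xyz":[0,-3,0],"turn":0,"gripper":0.05},
  {"xyz":[0,-6,0],"turn":0,"gripper":0.05},
  {"xyz":[0,-10,0],"turn":0,"gripper":0.05},
  {"xyz":[0,-12,0],"turn":0,"gripper":0.05},
])

```text
t: 22.45
tcp_pos: [0.6744, 0.1335, 0.2064]
tool_rot: [-0.707, -0.001, -0.002, 0.708]
wrist_force: [0.5, 0.5, 1.2]
finger_gap: 0.0439
```

```bash
python3 -c "
from h import *
s,R=go((.686,-.1493,.2))"
```

```text
t 22.45 tcp [0.6744 0.1335 0.2064] gap 0.0439 F [0.5 0.5 1.2] q [ 0.01  0.6  -0.46  1.69  0.32  0.92 -0.57]
toolx [ 1.    -0.001  0.004] y [ 0.004  0.001 -1.   ] z [0.001 1.    0.001] yaw x -0.001
shift cm [  1.18   0.6  -28.28]
```

step_arm([
  {"xyz":[0.2,0,-4],"turn":0,"gripper":0},
  {"xyz":[0.4,0,-8],"turn":0,"gripper":0},
  {"xyz":[0.6,0,-12],"turn":0,"gripper":0},
  {"xyz":[0.8,0,-16],"turn":0,"gripper":0},
  {"xyz":[1,2,-20],"turn":0,"gripper":0},
  {"xyz":[1.2,4,-24],"turn":0,"gripper":0},
  {"xyz":[1.2,7,-27],"turn":0,"gripper":0},
  {"xyz":[1.2,9,-28.2],"turn":0,"gripper":0},
  {"xyz":[1.2,9,-28.2],"turn":0,"gripper":0},
  {"xyz":[1.2,9,-28.2],"turn":0,"gripper":0},
])

```text
t: 23.28
tcp_pos: [0.6841, -0.1504, 0.1107]
tool_rot: [-0.707, 0.002, -0.0, 0.707]
wrist_force: [0.4, 0.5, 0.8]
finger_gap: 0.0465
```

```bash
python3 -c "
from h import *
s,R=go((.686,-.1493,.020))
for c in ('top','scene'):
    im=ctrl.get_image(c);cv2.imwrite(f'pics/{c}13.png',im['frame'])
    for a in ((.672,.133),.113,.068,.006,None,None,.062),((.672,.133),.1,.03,.006,None,None,.016),((.672,.133),.04,.1,.004,None,None,.09),((.686,-.149),.011,.075,.004,None,None,.063):
        try: print(c,rimfit(im,*a))
        except Exception: print(c,'none')
"
```

```text
t 23.28 tcp [ 0.6841 -0.1504  0.1107] gap 0.0465 F [0.4 0.5 0.8] q [ 0.39  0.72 -0.42  1.72  0.39  0.78 -0.21]
toolx [ 1.    -0.003 -0.002] y [-0.002  0.001 -1.   ] z [0.003 1.    0.001] yaw x -0.003
shift cm [0.21 9.07 0.1 ]
top (array([0.6726, 0.1328]), np.float64(0.0004), 662, array([-1.000e-04, -2.900e-03,  1.127e-01]))
top (array([0.6738, 0.1334]), np.float64(0.0006), 156, array([-0.0059, -0.0268,  0.0969]))
top (array([0.6706, 0.1338]), np.float64(0.0003), 674, array([-0.0007, -0.0033,  0.0401]))
top (array([ 0.6863, -0.1499]), np.float64(0.0006), 934, array([ 0.001 , -0.007 ,  0.0126]))
scene (array([0.6729, 0.1333]), np.float64(0.0004), 811, array([-0.0002, -0.0009,  0.112 ]))
scene (array([0.6745, 0.1338]), np.float64(0.0005), 179, array([0.0008, 0.009 , 0.0966]))
scene (array([0.6711, 0.1341]), np.float64(0.0003), 686, array([0.0003, 0.0008, 0.04  ]))
scene (array([ 0.6859, -0.1492]), np.float64(0.0005), 1837, array([ 0.0001, -0.0029,  0.012 ]))
```

View pics/top13.png

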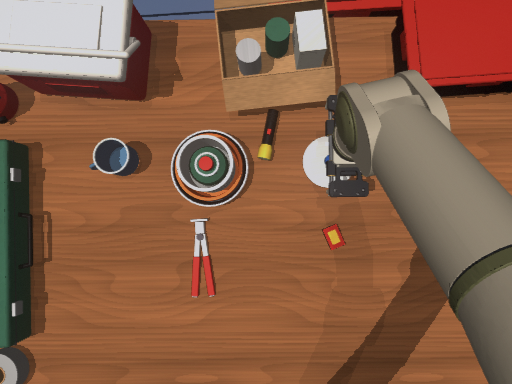

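The canister stands in the pot with its cap top at z 0.097, as it should (cap at (206,163)). Descending to the lid knob.

step_arm([
  {"xyz":[0.1,2,0.1],"turn":0,"gripper":0},
  {"xyz":[0.1,4,0.1],"turn":0,"gripper":0},
  {"xyz":[0.1,6,0.1],"turn":0,"gripper":0},
  {"xyz":[0.1,7.5,0.1],"turn":0,"gripper":0},
  {"xyz":[0.1,8.5,0.1],"turn":0,"gripper":0},
  {"xyz":[0.1,8.8,0.1],"turn":0,"gripper":0},
  {"xyz":[0.1,8.8,0.1],"turn":0,"gripper":0},
  {"xyz":[0.1,8.8,0.1],"turn":0,"gripper":0},
])

```text
t: 24.05
tcp_pos: [0.6868, -0.148, 0.0245]
tool_rot: [0.707, 0.0, 0.001, -0.707]
wrist_force: [1.2, 0.2, 0.1]
finger_gap: 0.0464
```

```bash
python3 -c "
from h import *
s,R=go((.686,-.1493,.020))"
```

```text
t 24.05 tcp [ 0.6868 -0.148   0.0245] gap 0.0464 F [1.2 0.2 0.1] q [ 0.35  0.82 -0.36  1.76  0.45  0.64 -0.27]
toolx [ 1.    -0.001  0.001] y [ 0.001 -0.    -1.   ] z [ 0.001  1.    -0.   ] yaw x -0.001
shift cm [-0.08  0.45 -0.13]
```

step_arm([
  {"xyz":[-0.1,0.3,-0.1],"turn":0,"gripper":0},
  {"xyz":[-0.1,0.4,-0.1],"turn":0,"gripper":0.2},
  {"xyz":[-0.1,0.4,-0.1],"turn":0,"gripper":0.5},
  {"xyz":[-0.1,0.4,-0.1],"turn":0,"gripper":1},
  {"xyz":[-0.1,0.4,-0.1],"turn":0,"gripper":1},
  {"xyz":[-0.1,0.4,-0.1],"turn":0,"gripper":1},
  {"xyz":[-0.1,0.4,-0.1],"turn":0,"gripper":1},
  {"xyz":[-0.1,0.4,-0.1],"turn":0,"gripper":1},
], force=25)

```text
t: 24.72
tcp_pos: [0.6852, -0.1494, 0.0198]
tool_rot: [0.707, -0.0, 0.0, -0.707]
wrist_force: [0.1, -0.3, 3.0]
finger_gap: 0.0251
```

step_arm([
  {"xyz":[0,-0.5,0],"turn":0,"gripper":1},
  {"xyz":[0,-2,0],"turn":0,"gripper":1},
  {"xyz":[0,-4,0],"turn":0,"gripper":1},
  {"xyz":[0,-6.5,0],"turn":0,"gripper":1},
  {"xyz":[0,-9,0],"turn":0,"gripper":1},
  {"xyz":[0,-11.5,0],"turn":0,"gripper":1},
  {"xyz":[0,-13,0],"turn":0,"gripper":1},
  {"xyz":[0,-14,0],"turn":0,"gripper":1},
  {"xyz":[0,-14,0],"turn":0,"gripper":1},
  {"xyz":[0,-14,0],"turn":0,"gripper":1},
])

```text
t: 25.55
tcp_pos: [0.6849, -0.1494, 0.16]
tool_rot: [0.707, -0.0, 0.001, -0.707]
wrist_force: [0.7, -0.8, -1.9]
finger_gap: 0.0254
```

```bash
python3 -c "
from h import *
s,R=go((.6727,.133,.16))
for c in ('top','scene'):
    im=ctrl.get_image(c);cv2.imwrite(f'pics/{c}14.png',im['frame'])
    try: print(c,rimfit(im,s['tcp_pos'][:2],s['tcp_pos'][2]-.009,.068,.008,None,None,.063))
    except Exception: print(c,'none')
"
```

```text
t 25.55 tcp [ 0.6849 -0.1494  0.16  ] gap 0.0254 F [ 0.7 -0.8 -1.9] q [ 0.41  0.67 -0.44  1.69  0.36  0.87 -0.19]
toolx [ 1.    -0.001  0.   ] y [ 0. -0. -1.] z [ 0.001  1.    -0.   ] yaw x -0.001
shift cm [-1.250e+00 -1.000e-02  2.824e+01]
top (array([ 0.6857, -0.1497]), np.float64(0.0009), 1124, array([-0.0002, -0.0053,  0.1529]))
scene (array([ 0.6847, -0.1494]), np.float64(0.0006), 1595, array([-0.004 , -0.0055,  0.1513]))
```

View pics/scene14.png

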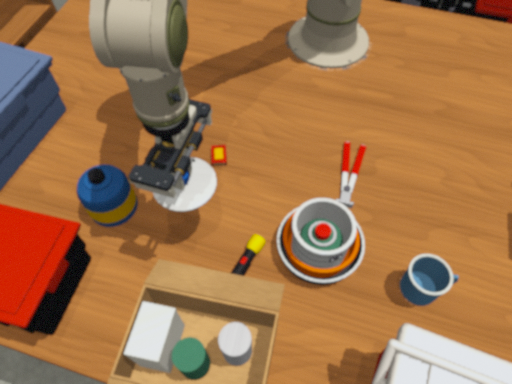

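step_arm([
  {"xyz":[-0.1,0,1.5],"turn":0,"gripper":1},
  {"xyz":[-0.2,0,4.5],"turn":0,"gripper":1},
  {"xyz":[-0.4,0,8],"turn":0,"gripper":1},
  {"xyz":[-0.5,0,12],"turn":0,"gripper":1},
  {"xyz":[-0.7,0,16],"turn":0,"gripper":1},
  {"xyz":[-0.9,0,20],"turn":0,"gripper":1},
  {"xyz":[-1.1,0,24],"turn":0,"gripper":1},
  {"xyz":[-1.2,0,26.5],"turn":0,"gripper":1},
  {"xyz":[-1.2,0,28],"turn":0,"gripper":1},
  {"xyz":[-1.2,0,28.2],"turn":0,"gripper":1},
])

```text
t: 26.48
tcp_pos: [0.6721, 0.1379, 0.1589]
tool_rot: [-0.706, -0.001, 0.002, 0.708]
wrist_force: [-0.6, -1.0, -1.3]
finger_gap: 0.0254
```

step_arm([
  {"xyz":[0,0,0],"turn":0,"gripper":1},
  {"xyz":[0,0,0],"turn":0,"gripper":1},
  {"xyz":[0,0,0],"turn":0,"gripper":1},
  {"xyz":[0,0,0],"turn":0,"gripper":1},
])

```text
t: 26.82
tcp_pos: [0.6736, 0.1302, 0.1594]
tool_rot: [0.707, -0.001, 0.001, -0.707]
wrist_force: [-0.1, -0.2, -0.0]
finger_gap: 0.0251
```

```bash
python3 -c "
from h import *
s,R=go((.6727,.133,.125))
for c in ('top','scene'):
    im=ctrl.get_image(c);cv2.imwrite(f'pics/{c}15.png',im['frame'])
    try: print(c,rimfit(im,s['tcp_pos'][:2],s['tcp_pos'][2]-.009,.068,.008,None,None,.063))
    except Exception: print(c,'none')
"
```

```text
t 26.82 tcp [0.6736 0.1302 0.1594] gap 0.0251 F [-0.1 -0.2 -0. ] q [-0.    0.65 -0.43  1.73  0.34  0.84 -0.59]
toolx [ 1.    -0.004 -0.   ] y [-0.    -0.001 -1.   ] z [ 0.004  1.    -0.001] yaw x -0.004
shift cm [-0.09  3.44  0.28]
top (array([0.6732, 0.1308]), np.float64(0.0042), 342, array([-0.0328,  0.0648,  0.1552]))
scene (array([0.6742, 0.1306]), np.float64(0.0004), 1162, array([ 0.0004, -0.0005,  0.1511]))
```

step_arm([
  {"xyz":[-0.1,0.4,0.2],"turn":0,"gripper":1},
  {"xyz":[-0.1,1,0.2],"turn":0,"gripper":1},
  {"xyz":[-0.1,1.6,0.2],"turn":0,"gripper":1},
  {"xyz":[-0.1,2.2,0.2],"turn":0,"gripper":1},
  {"xyz":[-0.1,2.7,0.2],"turn":0,"gripper":1},
  {"xyz":[-0.1,3,0.2],"turn":0,"gripper":1},
  {"xyz":[-0.1,3.2,0.2],"turn":0,"gripper":1},
  {"xyz":[-0.1,3.2,0.2],"turn":0,"gripper":1},
  {"xyz":[-0.1,3.2,0.2],"turn":0,"gripper":1},
])

```text
t: 27.67
tcp_pos: [0.6724, 0.1347, 0.1275]
tool_rot: [-0.707, 0.0, -0.0, 0.707]
wrist_force: [-0.3, -0.0, -1.6]
finger_gap: 0.0252
```

```bash
python3 -c "
from h import *
s,R=go((.6727,.133,.125))
for c in ('scene',):
    im=ctrl.get_image(c);cv2.imwrite(f'pics/{c}16.png',im['frame'])
    print(c,rimfit(im,s['tcp_pos'][:2],s['tcp_pos'][2]-.009,.068,.004,None,None,.063))
"
```

```text
t 27.67 tcp [0.6724 0.1347 0.1275] gap 0.0252 F [-0.3 -0.  -1.6] q [-0.02  0.68 -0.41  1.75  0.37  0.79 -0.62]
toolx [ 1.    -0.001 -0.   ] y [-0.  0. -1.] z [0.001 1.    0.   ] yaw x -0.001
shift cm [ 0.03  0.25 -0.17]
scene (array([0.6731, 0.1349]), np.float64(0.0006), 1046, array([-0.0012,  0.0003,  0.1192]))
```

step_arm([
  {"xyz":[0,0.1,-0.15],"turn":0,"gripper":1},
  {"xyz":[0,0.2,-0.15],"turn":0,"gripper":1},
  {"xyz":[0,0.25,-0.15],"turn":0,"gripper":1},
  {"xyz":[0,0.3,-0.15],"turn":0,"gripper":1},
  {"xyz":[0,0.3,-0.15],"turn":0,"gripper":1},
])

```text
t: 28.13
tcp_pos: [0.6724, 0.133, 0.1248]
tool_rot: [0.707, -0.0, 0.0, -0.707]
wrist_force: [-0.9, -1.1, 1.3]
finger_gap: 0.0253
```

Contact at the expected height. Release and lift.

step_arm([
  {"xyz":[0,0,0],"turn":0,"gripper":0.4},
  {"xyz":[0,0,0],"turn":0,"gripper":0.3},
  {"xyz":[0,0,0],"turn":0,"gripper":0.2},
  {"xyz":[0,0,0],"turn":0,"gripper":0.1},
  {"xyz":[0,0,0],"turn":0,"gripper":0},
  {"xyz":[0,-1,0],"turn":0,"gripper":0},
  {"xyz":[0,-3,0],"turn":0,"gripper":0},
  {"xyz":[0,-6,0],"turn":0,"gripper":0},
  {"xyz":[0,-9,0],"turn":0,"gripper":0},
  {"xyz":[0,-10,0],"turn":0,"gripper":0},
])

```text
t: 28.97
tcp_pos: [0.6739, 0.1341, 0.2298]
tool_rot: [-0.706, -0.002, -0.002, 0.708]
wrist_force: [0.0, 0.8, 0.7]
finger_gap: 0.0465
```

step_arm([
  {"xyz":[-1,0,-4],"turn":0,"gripper":0},
  {"xyz":[-2,0,-8],"turn":0,"gripper":0},
  {"xyz":[-3,0,-12],"turn":0,"gripper":0},
  {"xyz":[-4,0,-16],"turn":0,"gripper":0},
  {"xyz":[-5,0,-20],"turn":0,"gripper":0},
  {"xyz":[-6,0,-24],"turn":0,"gripper":0},
  {"xyz":[-6,0,-28],"turn":0,"gripper":0},
  {"xyz":[-6,0,-30],"turn":0,"gripper":0},
  {"xyz":[-6,0,-30],"turn":0,"gripper":0},
  {"xyz":[-6,0,-30],"turn":0,"gripper":0},
])

```text
t: 29.8
tcp_pos: [0.6117, -0.1683, 0.2247]
tool_rot: [0.707, -0.001, 0.001, -0.707]
wrist_force: [0.2, 0.9, 0.0]
finger_gap: 0.0464
```

```bash
python3 -c "
from h import *
s,R=go()
for c in ('top','scene'):
    im=ctrl.get_image(c);cv2.imwrite(f'pics/{c}17.png',im['frame'])
    for n,a in (('lid',((.672,.133),.116,.068,.005,None,None,.063)),('knob',((.672,.133),.146,.03,.005,None,None,.013)),('bowl',((.672,.133),.06,.09,.006,None,None,.078,((5,120,60),(20,255,255)))),('pan',((.672,.133),.04,.1,.004,None,None,.09)),('mug',((.6957,.349),.081,.05,.004,None,None,.0405)),('tall',((.71,-.336),.134,.03,.004,None,None,.0155))):
        try: print(c,n,rimfit(im,*a))
        except Exception: print(c,n,'none')
"
```

```text
t 29.8 tcp [ 0.6117 -0.1683  0.2247] gap 0.0464 F [0.2 0.9 0. ] q [ 0.49  0.52 -0.46  1.79  0.29  0.9  -0.11]
toolx [ 1.    -0.004 -0.   ] y [-0. -0. -1.] z [ 0.004  1.    -0.   ] yaw x -0.004
top lid (array([0.673 , 0.1329]), np.float64(0.0006), 2511, array([-0.0005, -0.0003,  0.1174]))
top knob (array([0.6729, 0.1329]), np.float64(0.0005), 122, array([0.0262, 0.0259, 0.1459]))
top bowl (array([0.6713, 0.1328]), np.float64(0.0005), 500, array([ 0.0013, -0.0008,  0.0599]))
top pan (array([0.6705, 0.1338]), np.float64(0.0003), 603, array([-0.0013, -0.0006,  0.04  ]))
top mug (array([0.6955, 0.3486]), np.float64(0.0003), 256, array([ 0.0031, -0.0118,  0.0804]))
top tall none
scene lid (array([0.673 , 0.1333]), np.float64(0.0004), 2772, array([-0.0018, -0.0009,  0.1169]))
scene knob (array([0.6733, 0.1329]), np.float64(0.0005), 144, array([-0.0563,  0.0079,  0.1454]))
scene bowl (array([0.6713, 0.1331]), np.float64(0.0005), 581, array([-0.0031,  0.0006,  0.0593]))
scene pan (array([0.6712, 0.1342]), np.float64(0.0003), 598, array([ 0.0033, -0.0003,  0.0397]))
scene mug (array([0.696 , 0.3491]), np.float64(0.0004), 362, array([0.0064, 0.0027, 0.0803]))
scene tall (array([ 0.7108, -0.3357]), np.float64(0.0005), 172, array([-0.0334, -0.0076,  0.1337]))
```

View pics/top17.png

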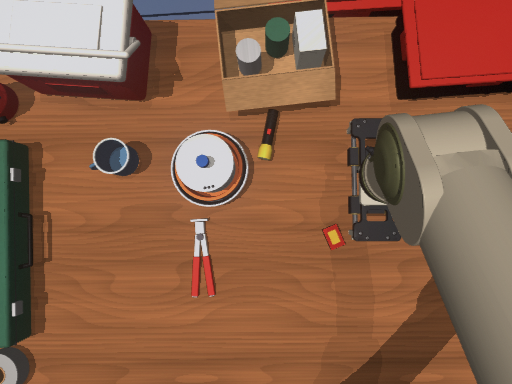

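View pics/scene17.png

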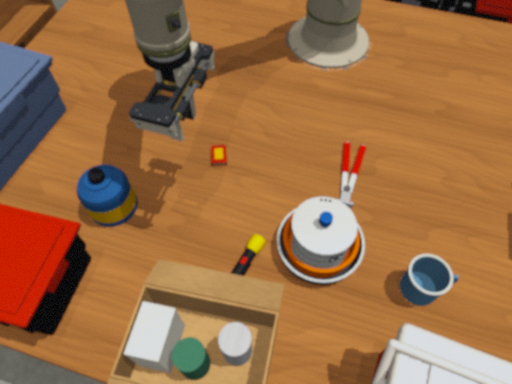

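Lid is level: disc and knob heights match "home" (0.116 and 0.146), and the bystanders have not moved. Letting the arm settle, then handing in.

step_arm([
  {"xyz":[0,0,0],"turn":0,"gripper":0},
  {"xyz":[0,0,0],"turn":0,"gripper":0},
  {"xyz":[0,0,0],"turn":0,"gripper":0},
  {"xyz":[0,0,0],"turn":0,"gripper":0},
  {"xyz":[0,0,0],"turn":0,"gripper":0},
  {"xyz":[0,0,0],"turn":0,"gripper":0},
])

```text
t: 30.4
tcp_pos: [0.6121, -0.1665, 0.2246]
tool_rot: [0.707, -0.0, 0.0, -0.707]
wrist_force: [0.9, -0.4, -1.1]
finger_gap: 0.0465
```

```bash
python3 -c "
from h import *
go(); print(ctrl.sign_off())"
```

```text
t 30.4 tcp [ 0.6121 -0.1665  0.2246] gap 0.0465 F [ 0.9 -0.4 -1.1] q [ 0.49  0.52 -0.46  1.79  0.29  0.9  -0.11]
toolx [ 1.    -0.001 -0.   ] y [-0. -0. -1.] z [ 0.001  1.    -0.   ] yaw x -0.001
the job is handed in; nothing more can be done
None
```

The cook set is nested in the frying pan, in the order asked: bowl, pot, small green canister, then the lid. I let go of each piece before fetching the next, and handed the job in at about 30 s.

**Nest:** the last camera checks put the lid disc level at about z 0.117 m. That matches the 0.116 m expected for fully home, once the roughly 1.5 mm that the depth reads high on the lid is allowed for. The knob top is at 0.146 m, as expected. The bowl rim was at 0.060 m and level. Before the lid went on, the canister's cap top was at 0.097 m, so it was standing upright in the pot. The pan has not moved, and the bowl, pot and lid are centred on it within about 2–3 mm.

**Bystanders:** the mug and the big blue canister measured unmoved, the canister from the scene camera only because the arm hid it from the top view. The torch, matchbox and pot gripper look unmoved in the pictures, but I did not measure them.

**Contact:** the wrist forces read after each move stayed around 5 N or less. None of my last checks failed or disagreed.

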